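Seat a bearing bracket against two dowels and an end stop

TASK

Lift the brass bearing bracket from the bench, lay it flat on the bed of the grey drilling fixture, and slide it home for drilling: one long edge against both steel dowels and one short end against the red end stop. Press it gently but definitely so that it bears on both dowels and the stop at the same time for a moment, without ever jamming it hard against them or bearing down hard on it as it slides, then let go and leave it fully home. Leave everything else on the bench where it is.

Things in the scene. Friction and masses are not known exactly. Their poses are not given: they have to be found in the camera images.
- bracket: loose brass bracket, 0.6 to 0.9 kg: a flat plate 120 x 64 mm, 10 mm thick, with a round boss 32 mm in diameter and 36 mm high on its centre. Origin: centre of the underside; x along the 120 mm side, y along the 64 mm side, z up the boss. It is the same turned half round: either long edge may go to the dowels. Friction on steel about 0.45 to 0.7
- fixture: grey steel fixture bed fixed to the bench, 250 (x) x 170 (y) mm, 16 mm thick. Origin: centre of its underside. The dowels stand along its +y side, the end stop towards +x; the bracket belongs on the -y side of the dowels and the -x side of the stop, its 120 mm side along x. Fully home, its origin is at y = 12 mm in this frame and 72 mm to the -x side of the stop's origin
- dowel_a: rigid upright steel dowel, 12 mm in diameter, 17 mm high, fixed in the bed at x = -8, y = +50 mm of the fixture's frame. Origin: centre of its foot, on the bed's surface
- dowel_b: the second dowel, alike, at x = +67, y = +50 mm of the fixture's frame. While the bracket touches a dowel or the stop, pressing it on the fixture (bed and dowels together, its weight of 6 to 9 N included) with more than 35 N is too hard: do not bear down on it as it is slid home
- stop: red end stop, a rigid steel block 24 (x) x 36 (y) mm, 18 mm high, locked on the bed at y = 12 mm of the fixture's frame; where along x varies. Origin: centre of its underside; axes as the fixture's. The bracket meets its -x face, 12 mm from the origin. A hand push of 8 to 15 N towards each, less friction, seats it; over 20 N on a dowel or the stop is jamming
- ring_nut: brass ring nut, 34 mm across and 12 mm high, lying on the corner of the fixture's bed; leave it alone (origin: centre of its underside)
- bush: turned brass bush standing on the bench near the bracket, 40 mm across, 46 mm high; leave it alone
- valve: brass valve body standing, 54 mm across, 85 mm high; leave it alone
- hub: wooden wheel hub standing, 110 mm across, 125 mm high; leave it alone
- oil: black oil bottle, 60 mm across, 170 mm high; leave it alone
- tin: tin with an orange label, 80 mm across, 100 mm high; leave it alone
- wrench: steel wrench lying on the bench; leave it alone
- driver: screwdriver lying on the bench; leave it alone

How it is judged:
On the way, in this order (a step that is already met when the one before it is completed fails the run):
1. the bracket lies flat on the fixture's bed (z of bracket in the frame of fixture between 0.0135 and 0.0185 m and angle between bracket's own z axis and vertical below 0.03 rad and x of bracket in the frame of fixture between -0.1 and 0.1 m and y of bracket in the frame of fixture between -0.085 and 0.03 m), for 0.2 s.
2. the bracket is pressed against both dowels and the end stop at the same time (over 1.5 N on each) for 0.3 s (contact force between bracket and dowel_a above 1.5 N and contact force between bracket and dowel_b above 1.5 N and contact force between bracket and stop above 1.5 N), for 0.3 s.
At the end, for the whole second after the job is handed in: the bracket lies flat on the bed (within 0.03 rad), at rest and released, its long edge within 1.5 mm of the dowel line, its end within 1.5 mm of the end stop, and square to the fixture within 0.02 rad (z of bracket in the frame of fixture between 0.0135 and 0.0185 m and angle between bracket's own z axis and vertical below 0.03 rad and y of bracket in the frame of fixture between 0.0105 and 0.0138 m and x of bracket in the frame of stop between -0.0735 and -0.0702 m and angle between the x axis of bracket and the x axis of fixture, either way round below 0.02 rad and linear speed of bracket below 0.01 m/s and angular speed of bracket below 0.05 rad/s); the robot touches nothing.
It fails at once if the bracket is jammed against a dowel or the end stop with more than 20 N (contact force between bracket and dowel_a above 20 N or contact force between bracket and dowel_b above 20 N or contact force between bracket and stop above 20 N).
It fails at once if while it touches a dowel or the stop, the bracket is forced against the fixture as a whole (bed and dowels together, its own weight included) with more than 35 N (contact force between bracket and fixture above 35 N and (contact force between bracket and dowel_a above 0.5 N or contact force between bracket and dowel_b above 0.5 N or contact force between bracket and stop above 0.5 N)).
It fails at once if another thing on the bench is disturbed (moved more than 15 mm) (distance of any of ring_nut, bush, valve, hub, oil, tin, wrench, driver from where it was at the start of the episode above 0.015 m).
It also fails if it takes over 72 s, if anything falls off the work surface, if the arm or the gripper's body presses on something with over 40 N, if the wrist force passes 120 N, or if a joint passes its speed limit or range.

ROBOT

A 6-joint arm with a two-finger parallel gripper is mounted at the origin on the work surface. World frame = base frame: x ahead of the robot, y to its left, z up, the work surface at z = 0. Lengths are in m, angles in rad, forces in N, time in s.
With the tool pointing down it reaches from about 0.3 to 0.875 m from the base axis. Payload 6.4 kg.
Tool frame: the origin (TCP) lies midway between the tips of the shut fingers; the grasp point (between the pads) lies ctrl.grip_depth behind it (ctrl.grip_depth is the distance from the TCP to the grasp point, in m); x points along the fingers, y is the direction in which the jaws open and shut, and the axes are right-handed (so a half turn about x gives the same grasp; the last joint's range is limited). The gripper opens to 85 mm and grips with 20 to 120 N. Pads are 22 mm wide; open, the fingers measure 114 mm over their backs; the gripper's body (76 mm by 85 mm) begins 54 mm behind the grasp point. The pads swing forward as they close: fully open they stand 13 mm farther back than shut.
Start: joints at [0.999, 0.181, 1.607, -0, 1.354, -0.206], TCP at [0.206, 0.537, 0.231] pointing down, gripper open.
Joint ranges: [-2.99, 2.99], [-0.89, 2.07], [0.3, 2.58], [-1.14, 4.28], [0, 2.63], [-3.12, 3.12]. Speed limits (rad/s): [2.57, 2.57, 3.01, 3.14, 3.14, 3.14].

INTERFACE

Orientations are given as a unit quaternion [w, x, y, z].
In Python, from bench import ctrl gives the robot as it stands.
- The arm moves only by the tool carry_out, never from a script. Its argument "motion" is one flat list of numbers, 7 for each row, row after row: the turn, a rotation vector about the tool's x, y, z in degrees, then the shift along the tool's x, y, z in m, then the gripper's target within -1 to 1 (shut at 1, half-way at 0, fully open at -1). A call has 1 to 10 rows; each row shifts and turns the pose as measured when the row begins, along the tool's axes as they then stand; what a row does not reach is not made up. A row lasts 1/10 s, in which the tool goes at most 50 mm and 8.59 degrees, less where a joint would pass 70% of its speed; a pose out of reach is approached as far as the arm can. A call with a gripper value outside its range is refused whole. The fingers move at their own pace and stop on an object; the grip force is fixed at half the most. Time passes only in rows, so rows that do not move let the fingers close. It gives the time, the measured TCP pose, the force and the opening at its end, in the units of the state.
- ctrl.get_obs(): the state, without advancing time (a new reading comes with each control period).
- ctrl.camera(name): name is "scene" or "top" or "wrist"; returns the picture (420x560x3 uint8, blue, green, red); there is no depth.
- ctrl.camera_params(name): a dict with "mtx" (3x3 intrinsics, pixels), "k1" (the pictures are not rectified: a ray, as slopes to the right and down, at radius r is drawn at 1 + k1 r^2 times it, then the intrinsics apply), "pose" (4x4, takes a point from camera to world coordinates); the wrist camera has in their place "hand_eye" (4x4, takes a point from camera to tool coordinates, whose origin is the TCP and whose axes are the tool frame's). Camera axes: x right, y down, z forward; pixel columns grow to the right and rows downward; lengths in m; the calibration is good to about 2 mm. A picture is of the moment at which its call begins: read the wrist's pose just before it. camera_params takes no time and is no camera call.
- ctrl.hand_in(): hands the job in, once; it reports no verdict.
Trained networks look in the newest picture that a camera, given by its name, has taken for a name from the list of things; names that differ only in an ending like _2 or _b are one class to them, and where a whole thing is asked for, a point or a joint stands for the part that bears it (a point fixed in the world has none). Each returns a list of dicts, best first, with "conf" (0 to 1); they miss things now and then, are a little off and sometimes report something else, mostly with a low value. They report only what shows in the picture. A call takes as long as a camera call.
- ctrl.boxes_of(camera, thing): "point" ([x, y, z] in m, in the coordinates of the camera as it stood for that picture, good to about 4 mm: the middle of the surface that is visible of it).
- ctrl.trace(camera, thing): "pixels" (420x560 bool, what is visible of it).
- ctrl.landmark_of(camera, thing): "point" ([x, y, z] in m, in the coordinates of the camera as it stood for that picture, good to about 4 mm: a listed point, or the origin of a listed thing).
The state is a dict: "time_s": time; "q": joint angles; "dq": joint speeds; "joint_efforts": joint torques, N m; "eef_pos": TCP position; "eef_rot": TCP orientation; "wrist_force": force on the tool from outside, world axes, zero at the start; "torque": the same for the moment, N m; "opening": opening from 0.0 (shut) to 1.0 (fully open).
Only numpy, scipy, OpenCV 4.12 (cv2) and the standard library are available. Lean on these libraries where they do the work, as an engineer would, in place of code of your own. Each camera call takes 0.05 s, during which the arm holds its last target. There are 200 camera calls.

## Working session

There is one attempt and no reset: what is moved stays moved. The work goes in short steps, Python scripts to look and compute and a tool call to move; the robot and the scene stay as the last step left them, time stands still between calls to the robot, and variables do not carry over. Pictures are saved under pics/ and viewed, about 8 in all and at most 12, crops included, and the job is handed in when it is done.

Besides the shell and the picture viewer there is one more tool, called as name(argument=value, ...) on one line, values as JSON. carry_out: Moves the arm, as the interface text tells. Its arguments: {"type":"object","properties":{"motion":{"type":"array"}},"required":["motion"]}

```bash
ls; mkdir -p pics
cat > h.py <<'E'
import numpy as np,cv2
from bench import ctrl
from scipy.spatial.transform import Rotation as R
def pose():
    o=ctrl.get_obs();T=np.eye(4);w,x,y,z=o['eef_rot'];T[:3,:3]=R.from_quat([x,y,z,w]).as_matrix();T[:3,3]=o['eef_pos'];return T
def campose(n):
    p=ctrl.camera_params(n)
    return p['pose'] if n!='wrist' else pose()@np.array(p['hand_eye'])
def world(T,p): return (np.array(T)@np.r_[p,1])[:3]
def proj(n,T,P):
    p=ctrl.camera_params(n);c=(np.linalg.inv(T)@np.c_[np.atleast_2d(P),np.ones(len(np.atleast_2d(P)))].T)[:3]
    s=c[:2]/c[2];s=s*(1+p['k1']*(s**2).sum(0));K=np.array(p['mtx']);return (K[:2,:2]@s+K[:2,2:]).T
def ray(n,T,uv,z):
    p=ctrl.camera_params(n);K=np.array(p['mtx'])
    d=cv2.undistortPoints(np.array(uv,float).reshape(-1,1,2),K,np.array([p['k1'],0,0,0.])).reshape(-1,2)
    D=np.c_[d,np.ones(len(d))]@np.array(T)[:3,:3].T;o=np.array(T)[:3,3]
    return o+D*((z-o[2])/D[:,2])[:,None]
E
cat > a.py <<'E'
from h import *
np.set_printoptions(precision=4,suppress=True)
o=ctrl.get_obs();print(o);print(ctrl.grip_depth)
for n in ['top','scene','wrist']:
    T=campose(n);im=ctrl.camera(n);cv2.imwrite(f'pics/{n}0.png',im)
    for t in ['bracket','fixture','dowel_a','stop','ring_nut','bush']:
        print(n,t,[(round(d['conf'],2),world(T,d['point'])) for d in ctrl.landmark_of(n,t)][:4])
E
python3 a.py
```

```text
pics
{'time_s': 0.0, 'q': array([ 0.9987,  0.1815,  1.608 , -0.    ,  1.3538, -0.2063]), 'dq': array([-0.0001, -0.0022, -0.0005,  0.0003, -0.0009, -0.0006]), 'joint_efforts': array([ -0.0003, -44.4903, -35.1319,  -0.0005,   0.0096,   0.    ]), 'eef_pos': array([0.2054, 0.5365, 0.2304]), 'eef_rot': array([ 0.6951,  0.128 ,  0.6955, -0.1292]), 'wrist_force': array([-0.2152,  0.3025, -0.0101]), 'torque': array([0.0588, 0.0207, 0.016 ]), 'opening': 0.9992411804384663}
0.0187
top bracket [(0.64, array([ 0.4607,  0.2206, -0.0037]))]
top fixture [(0.55, array([ 0.5252, -0.133 , -0.0005]))]
top dowel_a []
top stop [(0.57, array([ 0.6143, -0.1359,  0.0103]))]
top ring_nut [(0.39, array([ 0.4305, -0.061 ,  0.0147]))]
top bush [(0.49, array([ 0.5115,  0.3171, -0.0029]))]
scene bracket [(0.86, array([ 0.4668,  0.2168, -0.0013]))]
scene fixture [(0.68, array([ 0.5241, -0.1365,  0.0006])), (0.6, array([ 0.5086,  0.3174, -0.0039]))]
scene dowel_a [(0.51, array([ 0.5995, -0.0959,  0.0165]))]
scene stop [(0.75, array([ 0.6202, -0.135 ,  0.0143])), (0.38, array([ 0.5096,  0.3149, -0.0062]))]
scene ring_nut [(0.65, array([ 0.4301, -0.0598,  0.0155]))]
scene bush [(0.51, array([ 0.4618,  0.219 , -0.0018]))]
wrist bracket []
wrist fixture []
wrist dowel_a []
wrist stop []
wrist ring_nut []
wrist bush []
```

```bash
python3 -c "
import cv2,numpy as np
a=cv2.imread('pics/top0.png');b=cv2.imread('pics/scene0.png')
cv2.imwrite('pics/t0.png',cv2.resize(a,(800,600)));cv2.imwrite('pics/s0.png',cv2.resize(b,(800,600)))"
```

```text
(no output)
```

View pics/t0.png

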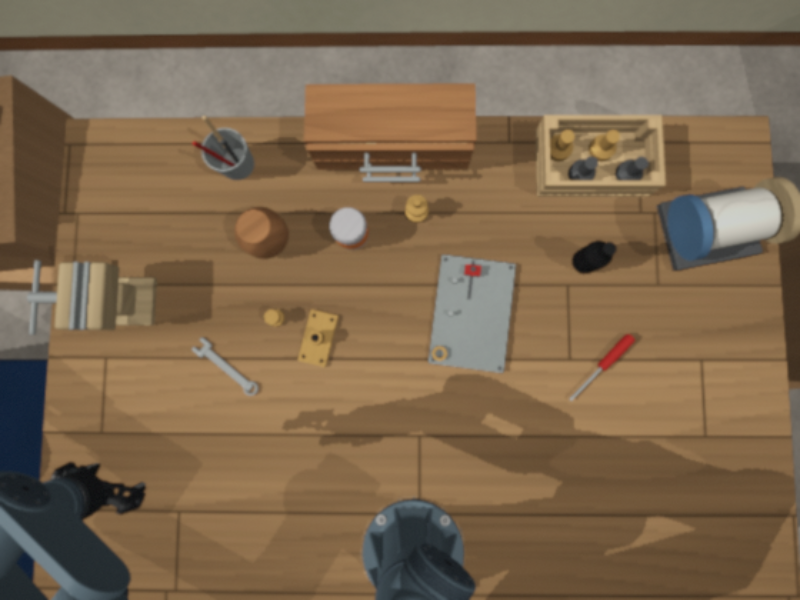

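View pics/s0.png

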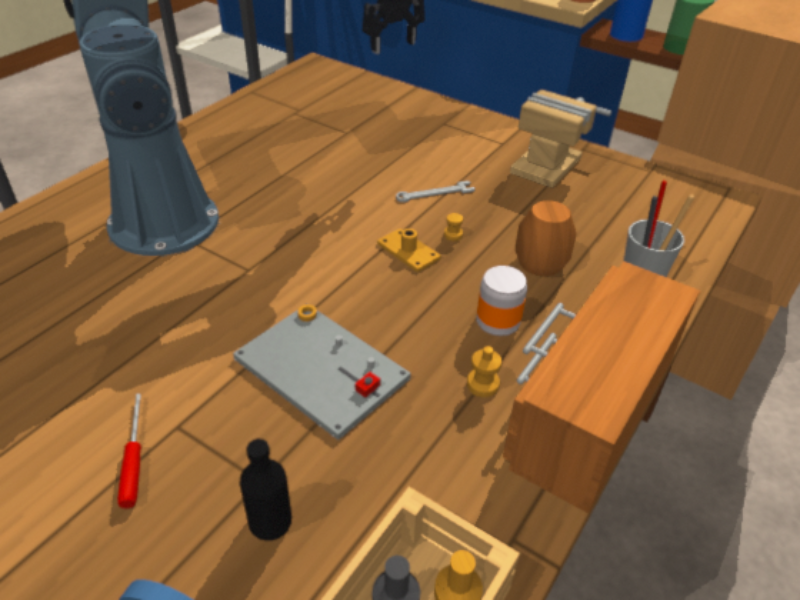

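The top view (800 px wide) shows the fixture at (473,313) with the stop at (472,270) and the dowels at (457,281) and (453,312), all on its left (+y) side. The bracket is at (319,338) and the bush at (274,317). In the scene view the bracket is at (408,248), with its boss clear of its neighbours. Next I move over the bracket for a wrist view.

```bash
cat >> h.py <<'E'
np.set_printoptions(precision=4,suppress=True)
def go(x,y,z,yaw=None):
    "rows to reach tool-down pose; yaw(deg)=world direction of the tool's y axis (mod 180)"
    T=pose();Rm=T[:3,:3];cur=np.degrees(np.arctan2(Rm[1,1],Rm[0,1]))
    d=0 if yaw is None else (yaw-cur+90)%180-90
    # desired rotation: x down exactly
    a=np.radians(cur+d);Y=np.array([np.cos(a),np.sin(a),0]);X=np.array([0,0,-1.]);D=np.c_[X,Y,np.cross(X,Y)]
    rv=np.degrees(R.from_matrix(Rm.T@D).as_rotvec());s=np.array([x,y,z])-T[:3,3]
    print('cur yaw',cur,'q6',ctrl.get_obs()['q'][5],'turn',rv,'shift before turn',Rm.T@s,'after turn',D.T@s,'n',np.linalg.norm(s)/.05,np.linalg.norm(rv)/8.59)
E
python3 - <<'E'
from h import *
print(np.array(ctrl.camera_params('wrist')['hand_eye']))
print(pose())
go(.43,.215,.25)
E
```

```text
[[ 0.0001 -0.2629  0.9648 -0.141 ]
 [ 1.     -0.0006 -0.0003  0.0003]
 [ 0.0007  0.9648  0.2629 -0.0681]
 [ 0.      0.      0.      1.    ]]
[[ 0.      0.3577  0.9338  0.2057]
 [-0.      0.9338 -0.3577  0.537 ]
 [-1.     -0.      0.      0.2313]
 [ 0.      0.      0.      1.    ]]
cur yaw 69.04121035076383 q6 -0.2063007944835083 turn [0.     0.0013 0.0001] shift before turn [-0.0187 -0.2204  0.3247] after turn [-0.0187 -0.2204  0.3247] n 7.857088499744247 0.00015516680890306892
```

carry_out(motion=[0,0,0,-0.0025,-0.0275,0.0405,-1,0,0,0,-0.0025,-0.0275,0.0405,-1,0,0,0,-0.0025,-0.0275,0.0405,-1,0,0,0,-0.0025,-0.0275,0.0405,-1,0,0,0,-0.0025,-0.0275,0.0405,-1,0,0,0,-0.0025,-0.0275,0.0405,-1,0,0,0,-0.0025,-0.0275,0.0405,-1,0,0,0,-0.0025,-0.0275,0.0405,-1,0,0,0,0,0,0,-1,0,0,0,0,0,0,-1])

```text
time_s: 2.05
eef_pos: [0.4363, 0.2073, 0.2527]
eef_rot: [0.697, 0.129, 0.694, -0.127]
wrist_force: [-0.6, 0.5, -0.9]
opening: 1.001
```

Run:
```python
from h import *
o=ctrl.get_obs();print(o['time_s'],o['eef_pos'],o['q'])
T=campose('wrist');im=ctrl.camera('wrist');cv2.imwrite('pics/w1.png',im);np.save('w1.npy',T)
for t in ['bracket','bush']:
    print(t,[(round(d['conf'],2),world(T,d['point'])) for d in ctrl.landmark_of('wrist',t)][:3])
for d in ctrl.trace('wrist','bracket')[:2]:
    m=d['pixels'].astype(np.uint8);print(d['conf'],m.sum(),cv2.minAreaRect(cv2.findNonZero(m)));cv2.imwrite('pics/m1.png',m*255)
go(.50,-.12,.28,60)
```

```text
2.05 [0.4363 0.2073 0.2527] [ 0.1966 -0.0527  1.8099  0.0009  1.3789 -1.0117]
bracket [(0.85, array([ 0.4617,  0.2159, -0.0064]))]
bush [(0.81, array([ 0.5108,  0.3217, -0.0018]))]
0.9 3939 ((295.57147216796875, 197.15750122070312), (85.86133575439453, 47.53401565551758), 82.69424438476562)
cur yaw 69.4973794885991 q6 -1.011846442329233 turn [ 9.497   0.2125 -0.213 ] shift before turn [-0.0277 -0.2856  0.1762] after turn [-0.0275 -0.2527  0.2208] n 6.733898978425452 1.1061391270430667
```

View pics/w1.png

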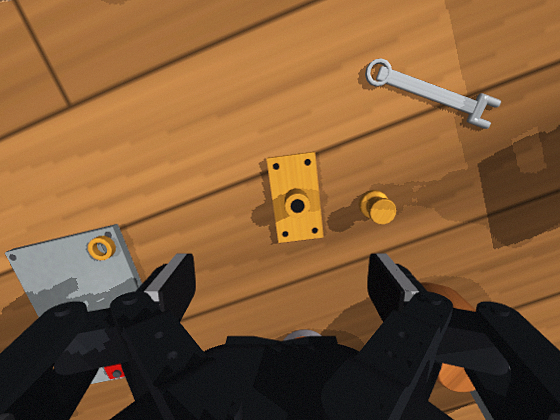

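Wrist view: bracket plate corners at about (266,157), (315,152), (325,238) and (278,243), boss top at (298,206). The bush at (380,207) is well clear. Now the fixture.

carry_out(motion=[4.5,0,0,-0.004,-0.042,0.024,-1,4.5,0,0,-0.004,-0.04,0.028,-1,0,0,0,-0.004,-0.038,0.032,-1,0,0,0,-0.004,-0.038,0.032,-1,0,0,0,-0.004,-0.038,0.032,-1,0,0,0,-0.004,-0.038,0.032,-1,0,0,0,-0.004,-0.035,0.03,-1,0,0,0,0,0,0,-1,0,0,0,0,0,0,-1])

```text
time_s: 3.15
eef_pos: [0.4994, -0.1233, 0.2801]
eef_rot: [0.688, 0.174, 0.684, -0.17]
wrist_force: [0.4, 0.9, 0.1]
opening: 0.999
```

Run:
```python
from h import *
T1=np.load('w1.npy')
H=ray('wrist',T1,[(276,166),(307,162),(314,230),(285,235)],.01);print('holes',H,H.mean(0))
C=ray('wrist',T1,[(266,157),(315,152),(325,238),(278,243)],.01);print('corners mean',C.mean(0))
for Q in(H,C):
    v=(Q[3]+Q[2]-Q[0]-Q[1]);print('yaw',np.degrees(np.arctan2(v[1],v[0])))
print('boss',ray('wrist',T1,[(298,206)],.046))
o=ctrl.get_obs();print(o['time_s'],o['eef_pos'],o['q'])
T=campose('wrist');im=ctrl.camera('wrist');cv2.imwrite('pics/w2.png',im);np.save('w2.npy',T)
for t in ['fixture','dowel_a','stop','ring_nut']:
    print(t,[(round(d['conf'],2),world(T,d['point'])) for d in ctrl.landmark_of('wrist',t)][:3])
```

```text
holes [[0.414  0.2099 0.01  ]
 [0.4236 0.2498 0.01  ]
 [0.5163 0.2275 0.01  ]
 [0.5088 0.1869 0.01  ]] [0.4657 0.2185 0.01  ]
corners mean [0.4658 0.2193 0.01  ]
yaw -13.587517347711357
yaw -12.942877814043364
boss [[0.4659 0.2196 0.046 ]]
3.15 [ 0.4994 -0.1233  0.2801] [-0.477   0.0011  1.7019  0.0063  1.4355 -1.5581]
fixture [(0.9, array([ 0.5228, -0.1326, -0.0036])), (0.51, array([ 0.5961, -0.0923,  0.0134]))]
dowel_a [(0.64, array([ 0.5962, -0.0922,  0.0127])), (0.5, array([ 0.5208, -0.0803,  0.0121])), (0.17, array([ 0.4002, -0.4165, -0.0024]))]
stop [(0.63, array([ 0.6168, -0.1334,  0.0144]))]
ring_nut [(0.65, array([ 0.4337, -0.0598,  0.012 ]))]
```

View pics/w2.png

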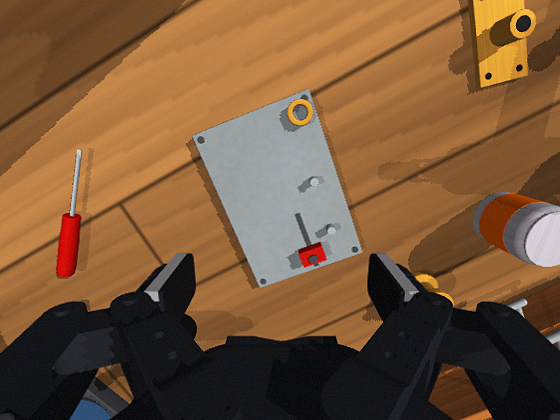

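Wrist view: bed corners at about (194,136), (308,92), (362,253) and (259,287), ring nut at (300,112), dowels at (314,182) and (331,230), stop at (311,255). I'll fit the fixture pose from these and check it by overlay.

```bash
cat > fit.py <<'E'
from h import *
from scipy.optimize import least_squares
T=np.load('w2.npy');im=cv2.imread('pics/w2.png')
g=cv2.cvtColor(im,cv2.COLOR_BGR2GRAY)
hsv=cv2.cvtColor(im,cv2.COLOR_BGR2HSV)
# bed = low saturation region around the bed
m=((hsv[...,1]<60)&(hsv[...,2]>60)).astype(np.uint8);m[:80]=0;m[300:]=0;m[:,:185]=0;m[:,372:]=0
m=cv2.morphologyEx(m,cv2.MORPH_OPEN,np.ones((3,3)))
n,l,s,_=cv2.connectedComponentsWithStats(m);k=1+np.argmax(s[1:,4]);h=cv2.convexHull(cv2.findNonZero((l==k).astype(np.uint8)))
q=cv2.approxPolyDP(h,8,True).reshape(-1,2);print('poly',q.tolist())
# edge points: hull boundary -> world at bed top, fit rectangle
mm=np.zeros_like(m);cv2.fillPoly(mm,[h],1);cs=max(cv2.findContours(mm,0,cv2.CHAIN_APPROX_NONE)[0],key=len).reshape(-1,2).astype(float)
P=ray('wrist',T,cs,.016)[:,:2]
def loc(v,P): c,s_=np.cos(v[2]),np.sin(v[2]);d=P-v[:2];return np.c_[d[:,0]*c+d[:,1]*s_,-d[:,0]*s_+d[:,1]*c]
def res(v):
    L=np.abs(loc(v,P))-[.125,.085];return np.max(L,1)*1e3
r=least_squares(res,[.524,-.134,-.11],loss='soft_l1',x_scale=[.01,.01,.05]);v=r.x;print('fixture',v,np.degrees(v[2]),'med|res|mm',np.median(abs(r.fun)))
D=np.array([[-.008,.05,.033],[.067,.05,.033],[-.008,.05,.016],[.067,.05,.016]])
def W(v,D): c,s_=np.cos(v[2]),np.sin(v[2]);D=np.atleast_2d(D);return np.c_[v[0]+c*D[:,0]-s_*D[:,1],v[1]+s_*D[:,0]+c*D[:,1],D[:,2]]
if __name__=='__main__':
    big=cv2.resize(im[80:300,180:380],None,fx=3,fy=3,interpolation=cv2.INTER_CUBIC)
    t=lambda uv:tuple(int(round(x)) for x in ((np.array(uv)-[180,80])*3+1))
    def poly(p,c):
        for a,b in zip(p,np.roll(p,-1,0)): cv2.line(big,t(a),t(b),c,1)
    poly(proj('wrist',T,W(v,[[-.125,-.085,.016],[.125,-.085,.016],[.125,.085,.016],[-.125,.085,.016]])),(0,0,255))
    a=np.linspace(0,2*np.pi,24)
    for d in D[:2]:
        for z in(.033,.016):
            poly(proj('wrist',T,W(v,np.c_[d[0]+.006*np.cos(a),d[1]+.006*np.sin(a),0*a+z])),(0,255,0))
    # stop: red mask -> top face
    for sx in (.09,):
        poly(proj('wrist',T,W(v,[[sx-.012,-.006,.034],[sx+.012,-.006,.034],[sx+.012,.03,.034],[sx-.012,.03,.034]])),(255,0,0))
    cv2.imwrite('pics/fit2.png',big[:600])
E
python3 fit.py; python3 -c "
from h import *"
```

```text
poly [[361, 252], [259, 286], [192, 135], [308, 89]]
fixture [ 0.5224 -0.1329 -0.129 ] -7.38850376913689 med|res|mm 0.8065153786321333
```

View pics/fit2.png

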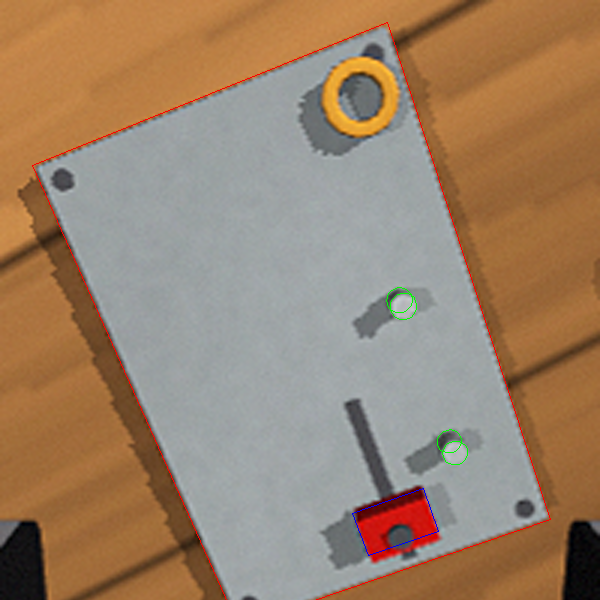

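The overlay matches the bed edges and dowels; the stop lies about 3 mm beyond my guess, at fixture x ≈ 0.0935. I'll grasp the boss with the jaws at 45° to the bracket, so that one pad can later push towards the dowels and the stop together.

Run:
```python
from h import *
go(.4658,.219,.12,31.7)
```

```text
cur yaw 62.03878646623829 q6 -1.558626091294569 turn [30.338   0.1202 -0.3928] shift before turn [ 0.1614  0.2847 -0.1902] after turn [ 0.1604  0.1508 -0.3079] n 7.570147443934225 3.5321060216827953
```

carry_out(motion=[7.6,0,0,0,0,0,-1,7.6,0,0,0,0,0,-1,7.6,0,0,0,0,0,-1,7.5,0,-0.4,0,0,0,-1,0,0,0,0.01,0.02,-0.04,-1,0,0,0,0.01,0.02,-0.04,-1,0,0,0,0.01,0.02,-0.04,-1,0,0,0,0.02,0.02,-0.04,-1,0,0,0,0.02,0.02,-0.04,-1,0,0,0,0.02,0.02,-0.04,-1])

```text
time_s: 4.4
eef_pos: [0.4794, 0.1571, 0.1931]
eef_rot: [0.619, 0.35, 0.611, -0.348]
wrist_force: [0.8, -0.9, 0.9]
opening: 1.003
```

Run:
```python
from h import *
go(.4658,.219,.08,31.7)
```

```text
cur yaw 30.880853701566423 q6 -0.45415075778998387 turn [-0.8214  0.5034 -0.509 ] shift before turn [ 0.1127  0.0191 -0.0611] after turn [ 0.1131  0.021  -0.0598] n 2.592964211361055 0.12683929576810776
```

carry_out(motion=[-0.8,0.5,-0.5,0.02,0.01,-0.03,-1,0,0,0,0.02,0.011,-0.03,-1,0,0,0,0.035,0,0,-1,0,0,0,0.035,0,0,-1,0,0,0,0,0,0,-1,0,0,0,0,0,0,-1])

```text
time_s: 5.0
eef_pos: [0.4583, 0.2341, 0.0792]
eef_rot: [0.62, 0.338, 0.622, -0.338]
wrist_force: [-0.8, -0.3, 1.4]
opening: 1.002
```

Run:
```python
from h import *
T=campose('wrist');im=ctrl.camera('wrist');cv2.imwrite('pics/w3.png',im);np.save('w3.npy',T)
go(.4658,.219,.014,31.7);print(pose()[:3,3])
```

```text
cur yaw 32.84620185289742 q6 -0.3347827498555929 turn [ 1.1462 -0.1302  0.0179] shift before turn [ 0.0652 -0.0016  0.0168] after turn [ 0.0653 -0.0013  0.0167] n 1.3477650535863057 0.13430590872439985
[0.4581 0.2339 0.0793]
```

View pics/w3.png

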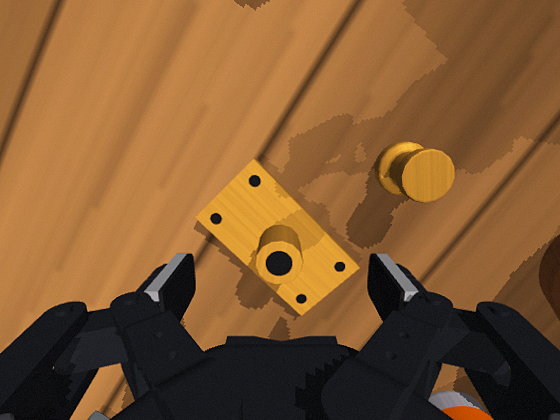

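The boss top is centred between the open fingers, at (278,262), with the plate holes at (255,181), (215,218), (301,298) and (340,266). The bush at (428,175) is clear. I'll refine from these.

Run:
```python
from h import *
T=np.load('w3.npy')
H=ray('wrist',T,[(255,181),(215,218),(301,298),(340,266)],.01);print(H,H.mean(0))
v=H[2]+H[3]-H[0]-H[1];print('yaw',np.degrees(np.arctan2(v[1],v[0])))
print('boss',ray('wrist',T,[(278,262)],.046))
```

```text
[[0.4241 0.2505 0.01  ]
 [0.4134 0.2098 0.01  ]
 [0.5065 0.1882 0.01  ]
 [0.5165 0.2289 0.01  ]] [0.4651 0.2194 0.01  ]
yaw -13.097182320193765
boss [[0.4643 0.2198 0.046 ]]
```

carry_out(motion=[1,0,0,0,-0.002,0.0155,-1,0,0,0,0,0,0,-1,0,0,0,0.02,0,0,-1,0,0,0,0.02,0,0,-1,0,0,0,0.018,0,0,-1,0,0,0,0,0,0,-1,0,0,0,0,0,0,-1])

```text
time_s: 5.75
eef_pos: [0.4766, 0.2173, 0.0315]
eef_rot: [0.622, 0.351, 0.612, -0.341]
wrist_force: [-0.1, -0.6, 0.2]
opening: 1.001
```

Run:
```python
from h import *
go(.4648,.2196,.014,31.9);print(pose()[:3,3],ctrl.get_obs()['wrist_force'])
```

```text
cur yaw 31.38821576491285 q6 -0.349362943477465 turn [-0.5147  0.3032 -1.1209] shift before turn [ 0.0173 -0.0092 -0.0082] after turn [ 0.0175 -0.0088 -0.0082] n 0.4249139884245944 0.14785970986685928
[0.4766 0.2173 0.0315] [-0.0579 -0.6051  0.1863]
```

carry_out(motion=[-0.5,0.3,-1.1,0,-0.009,-0.008,-1,0,0,0,0,0,0,-1,0,0,0,0,0,0,-1])

```text
time_s: 6.05
eef_pos: [0.466, 0.2196, 0.0346]
eef_rot: [0.619, 0.344, 0.617, -0.343]
wrist_force: [0.7, -0.1, 0.2]
opening: 1.0
```

Run:
```python
from h import *
go(.4648,.2196,.014,31.9);print(pose()[:3,3],ctrl.get_obs()['wrist_force'])
```

```text
cur yaw 31.874167574263552 q6 -0.3465369075717575 turn [-0.026   0.0711 -0.1908] shift before turn [ 0.0206 -0.0011 -0.0007] after turn [ 0.0206 -0.0011 -0.0006] n 0.4135600532289966 0.02389549012353565
[0.466  0.2196 0.0346] [ 0.7483 -0.1072  0.2075]
```

carry_out(motion=[0,0,-0.2,0.01,-0.001,-0.0005,-0.5,0,0,0,0.008,0,0,-0.3,0,0,0,0.002,0,0,-0.2,0,0,0,0,0,0,-0.1])

```text
time_s: 6.45
eef_pos: [0.4652, 0.2199, 0.0135]
eef_rot: [0.619, 0.343, 0.618, -0.343]
wrist_force: [0.4, -0.2, -0.5]
opening: 0.552
```

Run:
```python
from h import *
go(.4648,.2196,.014,31.9);print(pose()[:3,3],ctrl.get_obs()['wrist_force'])
```

```text
cur yaw 31.9110846706835 q6 -0.3444471087627801 turn [ 0.011   0.0977 -0.0415] shift before turn [-0.0005 -0.0005  0.    ] after turn [-0.0005 -0.0005  0.    ] n 0.013200679913283582 0.012422967739258946
[0.4652 0.2199 0.0135] [ 0.4479 -0.1626 -0.5206]
```

carry_out(motion=[0,0,0,0,0,0,0.3,0,0,0,0,0,0,0.6,0,0,0,0,0,0,1,0,0,0,0,0,0,1,0,0,0,0,0,0,1,0,0,0,0,0,0,1])

```text
time_s: 7.05
eef_pos: [0.4652, 0.2199, 0.0134]
eef_rot: [0.619, 0.343, 0.618, -0.343]
wrist_force: [-0.1, 0.6, -0.4]
opening: 0.359
```

carry_out(motion=[0,0,0,-0.02,0,0,1,0,0,0,-0.03,0,0,1,0,0,0,-0.03,0,0,1,0,0,0,-0.02,0,0,1,0,0,0,0,0,0,1,0,0,0,0,0,0,1])

```text
time_s: 7.65
eef_pos: [0.4575, 0.2181, 0.1089]
eef_rot: [0.614, 0.339, 0.622, -0.348]
wrist_force: [-0.4, -0.3, -7.5]
opening: 0.36
```

carry_out(motion=[-5.7,-0.3,0.9,-0.01,0,0,1,0,0,0,0,-0.02,0.042,1,0,0,0,0,-0.02,0.042,1,0,0,0,0,-0.02,0.042,1,0,0,0,0,-0.02,0.042,1,0,0,0,0,-0.02,0.042,1,0,0,0,0,-0.02,0.042,1,0,0,0,0,-0.01,0.02,1,0,0,0,0,0,0,1,0,0,0,0,0,0,1])

```text
time_s: 8.65
eef_pos: [0.5109, -0.0847, 0.0972]
eef_rot: [0.625, 0.307, 0.646, -0.312]
wrist_force: [-0.8, 0.7, -7.0]
opening: 0.362
```

Run:
```python
from h import *
print(pose()[:3,3]);go(.5341,-.1324,.10,37.6)
```

```text
[ 0.5109 -0.0847  0.0972]
cur yaw 38.061592270035106 q6 -1.05089565668121 turn [ 0.4486 -1.3023  1.1412] shift before turn [-0.0037 -0.0112  0.0518] after turn [-0.0028 -0.0107  0.052 ] n 1.0632105400294352 0.2082309457208862
```

carry_out(motion=[0.4,-1.3,1.1,0,-0.005,0.025,1,0,0,0,0,-0.005,0.025,1,0,0,0,0,0,0,1,0,0,0,0,0,0,1])

```text
time_s: 9.05
eef_pos: [0.5297, -0.1253, 0.0904]
eef_rot: [0.631, 0.311, 0.639, -0.31]
wrist_force: [0.4, 0.6, -6.3]
opening: 0.354
```

Run:
```python
from h import *
print(pose()[:3,3]);go(.5341,-.1324,.04,37.6)
T=campose('wrist');im=ctrl.camera('wrist');cv2.imwrite('pics/w4.png',im);np.save('w4.npy',T)
```

```text
[ 0.5297 -0.1253  0.0904]
cur yaw 37.880479824847995 q6 -1.1122784888019277 turn [ 0.279  -0.6209  0.2685] shift before turn [ 0.0503 -0.0006  0.0089] after turn [ 0.0504 -0.0008  0.0083] n 1.0220467858201492 0.08518913370227939
```

View pics/w4.png

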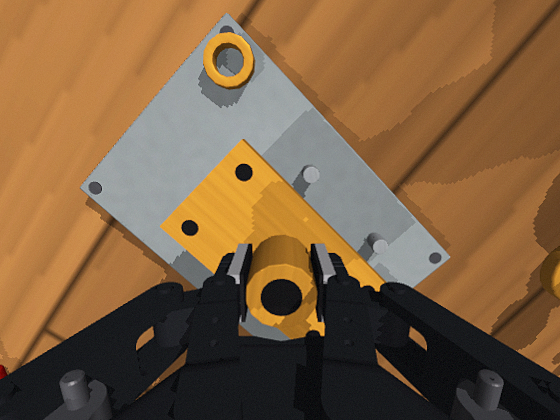

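The bracket is held flat over the bed, with plate holes at (244,172) and (190,228). The dowels at (311,174) and (378,245) are clear of it. I'll check the bracket's yaw in the hand.

Run:
```python
from h import *
T=np.load('w4.npy')
H=ray('wrist',T,[(244,172),(190,228)],.087);print(H);v=H[0]-H[1];print('yaw',np.degrees(np.arctan2(v[1],v[0]))-90)
E=ray('wrist',T,[(244,140),(320,217)],.087);v=E[1]-E[0];print('edge yaw',np.degrees(np.arctan2(v[1],v[0])))
F=ray('wrist',T,[(228,13),(450,257)],.016);v=F[1]-F[0];print('bed yaw',np.degrees(np.arctan2(v[1],v[0])))
print('dowels',ray('wrist',T,[(311,174),(377,243)],.033))
```

```text
[[ 0.485  -0.0993  0.087 ]
 [ 0.4799 -0.1407  0.087 ]]
yaw -7.118046780008456
edge yaw -7.661894561064527
bed yaw -7.493024696328726
dowels [[ 0.5209 -0.0819  0.033 ]
 [ 0.5911 -0.0913  0.033 ]]
```

carry_out(motion=[0.3,-0.6,0.3,0.015,-0.001,0.008,1,0,0,0,0.015,0,0,1,0,0,0,0.012,0,0,1,0,0,0,0,0,0,1,0,0,0,0,0,0,1])

```text
time_s: 9.6
eef_pos: [0.5316, -0.1267, 0.0447]
eef_rot: [0.634, 0.311, 0.637, -0.31]
wrist_force: [-0.1, -0.2, -6.3]
opening: 0.359
```

Run:
```python
from h import *
print(pose()[:3,3]);go(.5341,-.1324,.0294,37.6)
```

```text
[ 0.5316 -0.1267  0.0447]
cur yaw 37.88857682614646 q6 -1.1140624176322802 turn [ 0.2884 -0.2794  0.0584] shift before turn [ 0.0153 -0.0015  0.0061] after turn [ 0.0153 -0.0015  0.0061] n 0.33023504512791996 0.04724366701652143
```

carry_out(motion=[0.3,-0.3,0,0.004,-0.0015,0.006,1,0,0,0,0.004,0,0,1,0,0,0,0.002,0,0,1,0,0,0,0,0,0,1])

```text
time_s: 10.0
eef_pos: [0.5353, -0.133, 0.0351]
eef_rot: [0.635, 0.312, 0.634, -0.313]
wrist_force: [0.7, -0.4, -6.9]
opening: 0.353
```

Run:
```python
from h import *
print(pose()[:3,3]);go(.5341,-.1324,.0294,37.6)
```

```text
[ 0.5353 -0.133   0.0351]
cur yaw 37.57558164471939 q6 -1.1130093714141682 turn [-0.0244  0.1556  0.0038] shift before turn [ 0.0057 -0.0005 -0.0012] after turn [ 0.0057 -0.0005 -0.0012] n 0.11756817197717935 0.01833998255051442
```

carry_out(motion=[0,0.1,0,0.003,0,0,1,0,0,0,0.001,0,0,1,0,0,0,0.001,0,0,1,0,0,0,0,0,0,1])

```text
time_s: 10.4
eef_pos: [0.5356, -0.1333, 0.0302]
eef_rot: [0.635, 0.312, 0.634, -0.313]
wrist_force: [-0.1, 0.5, -6.3]
opening: 0.36
```

carry_out(motion=[0,0,0,0.0006,0,0,1,0,0,0,0.0004,0,0,1,0,0,0,0.0003,0,0,1])

```text
time_s: 10.7
eef_pos: [0.5357, -0.1334, 0.0294]
eef_rot: [0.635, 0.312, 0.634, -0.313]
wrist_force: [-2.0, 1.1, -1.4]
opening: 0.359
```

carry_out(motion=[0,0,0,0,0,0,0.2,0,0,0,0,0,0,0.2,0,0,0,0,0,0,0.2,0,0,0,0,0,0,0.2])

```text
time_s: 11.1
eef_pos: [0.5383, -0.1348, 0.0321]
eef_rot: [0.637, 0.312, 0.632, -0.313]
wrist_force: [-1.1, -1.2, -1.1]
opening: 0.398
```

Run:
```python
from h import *
print(ctrl.get_obs()['opening'],ctrl.get_obs()['wrist_force'],pose());go(.5453,-.1238,.0294,37.6)
```

```text
0.3979212204191631 [-1.1008 -1.1752 -1.1379] [[ 0.0066  0.7925  0.6098  0.5383]
 [-0.0042  0.6098 -0.7925 -0.1348]
 [-1.      0.0027  0.0074  0.0321]
 [ 0.      0.      0.      1.    ]]
cur yaw 37.578368468509126 q6 -1.1141005359484109 turn [-0.0222  0.4217 -0.1537] shift before turn [ 0.0027  0.0123 -0.0045] after turn [ 0.0027  0.0123 -0.0045] n 0.26679615564330555 0.052320616067714376
```

carry_out(motion=[0,0.4,-0.1,0.002,0,-0.0025,0.2,0,0,0,0,0,0,0.2,0,0,0,0,0.002,0,0.2,0,0,0,0,0.002,0,0.2,0,0,0,0,0,0,0.2])

```text
time_s: 11.6
eef_pos: [0.5395, -0.1317, 0.0306]
eef_rot: [0.634, 0.312, 0.634, -0.313]
wrist_force: [0.5, -0.7, 0.3]
opening: 0.399
```

Run:
```python
from h import *
print(ctrl.get_obs()['opening'],ctrl.get_obs()['wrist_force'],pose()[:3,3]);go(.5453,-.1238,.0310,37.6)
T=campose('wrist');im=ctrl.camera('wrist');cv2.imwrite('pics/w5.png',im);np.save('w5.npy',T)
```

```text
0.39937397458544077 [ 0.5144 -0.7487  0.2524] [ 0.5395 -0.1317  0.0306]
cur yaw 37.581801092756955 q6 -1.1067900063251945 turn [-0.0182  0.0445  0.0882] shift before turn [-0.0004  0.0094 -0.0027] after turn [-0.0004  0.0094 -0.0027] n 0.19519299886864327 0.011698030297128896
```

View pics/w5.png

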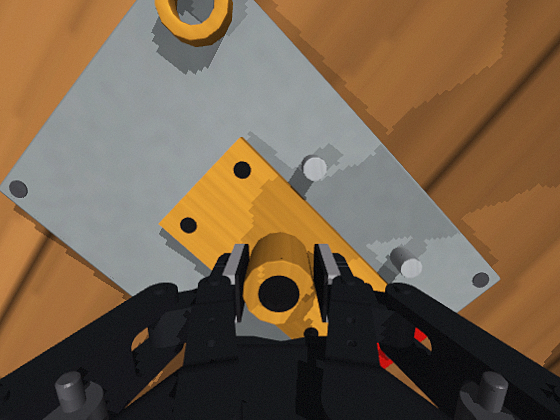

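The bracket lies flat on the bed, loose between the pads. The gap to the dowels at (314,168) and (405,262) still shows. I'll push gently along the diagonal.

carry_out(motion=[0,0,0,0,0.002,0,0.2,0,0,0,0,0.002,0,0.2,0,0,0,0,0.0015,0,0.2])

```text
time_s: 11.95
eef_pos: [0.543, -0.1289, 0.0306]
eef_rot: [0.634, 0.311, 0.635, -0.313]
wrist_force: [-5.2, -3.2, 1.5]
opening: 0.4
```

carry_out(motion=[0,0,0,0,0.001,0,0.2,0,0,0,0,0.001,0,0.2])

```text
time_s: 12.15
eef_pos: [0.5443, -0.1279, 0.0306]
eef_rot: [0.634, 0.311, 0.635, -0.314]
wrist_force: [-5.1, -2.7, 2.9]
opening: 0.402
```

Run:
```python
from h import *
print(ctrl.get_obs()['opening'],ctrl.get_obs()['wrist_force'],pose()[:3,3]);go(.5453,-.1238,.0310,37.6)
T=campose('wrist');im=ctrl.camera('wrist');cv2.imwrite('pics/w6.png',im);np.save('w6.npy',T)
print(ray('wrist',T,[(280,293)],.062))
```

```text
0.4024220495728974 [-5.1405 -2.6805  2.8604] [ 0.5443 -0.1279  0.0306]
cur yaw 37.60388088736118 q6 -1.0936877513403034 turn [ 0.0039 -0.011   0.2895] shift before turn [-0.0005  0.0033 -0.0026] after turn [-0.0004  0.0033 -0.0026] n 0.08445461127886227 0.033725824350654944
[[ 0.5428 -0.1275  0.062 ]]
```

carry_out(motion=[0,0,0,0,0.001,0,0.2,0,0,0,0,0.001,0,0.2])

```text
time_s: 12.4
eef_pos: [0.5456, -0.1268, 0.0305]
eef_rot: [0.633, 0.31, 0.636, -0.314]
wrist_force: [-3.7, -3.2, 2.5]
opening: 0.401
```

carry_out(motion=[0,0,0,0,0.001,0,0.2])

```text
time_s: 12.5
eef_pos: [0.5462, -0.1264, 0.0305]
eef_rot: [0.633, 0.31, 0.636, -0.314]
wrist_force: [-4.5, -3.3, 2.1]
opening: 0.399
```

carry_out(motion=[0,0,0,0,0.001,0,0.2])

```text
time_s: 12.6
eef_pos: [0.5469, -0.1259, 0.0305]
eef_rot: [0.633, 0.31, 0.636, -0.314]
wrist_force: [-4.1, -3.8, 3.1]
opening: 0.401
```

```bash
cat > look.py <<'E'
from h import *
import sys
print(ctrl.get_obs()['opening'],ctrl.get_obs()['wrist_force'],pose()[:3,3]);go(.5453,-.1238,.0310,37.6)
n=sys.argv[1]
T=campose('wrist');im=ctrl.camera('wrist');np.save(n+'.npy',T)
cv2.imwrite(f'pics/{n}.png',cv2.resize(im[100:340,130:490],None,fx=2.2,fy=2.2,interpolation=cv2.INTER_CUBIC))
E
python3 look.py w7
```

```text
0.40053743700072136 [-4.0754 -3.8118  3.1002] [ 0.5469 -0.1259  0.0305]
cur yaw 37.616349124262 q6 -1.0867109267943769 turn [ 0.0162 -0.0449  0.4049] shift before turn [-0.0005  0.     -0.0026] after turn [-0.0005  0.     -0.0026] n 0.0528569856373561 0.04746005356737573
```

View pics/w7.png

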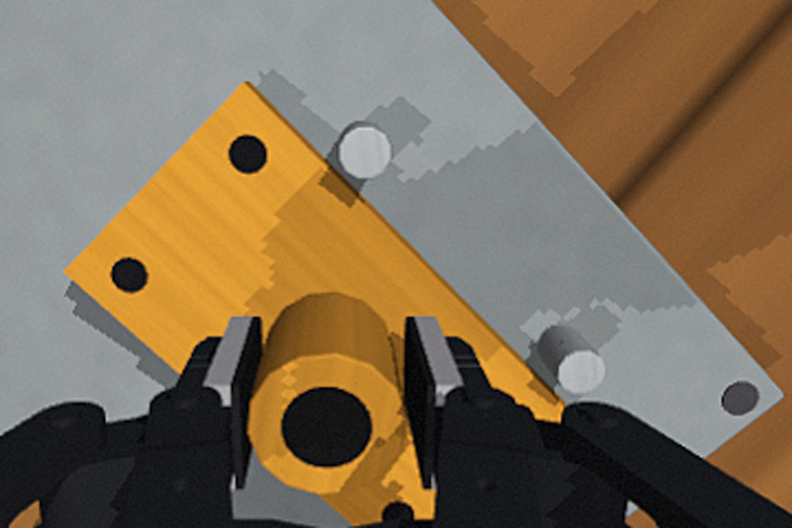

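The push is steady at about 6 N of sliding friction. The long edge is still a few mm short of dowels a (crop (365,150)) and b (575,365). I'll continue in single steps.

carry_out(motion=[0,0,0.1,0,0.001,0,0.2])

```text
time_s: 12.75
eef_pos: [0.5475, -0.1254, 0.0305]
eef_rot: [0.633, 0.31, 0.636, -0.314]
wrist_force: [-4.7, -3.1, 3.1]
opening: 0.401
```

carry_out(motion=[0,0,0.1,0,0.001,0,0.2])

```text
time_s: 12.85
eef_pos: [0.5481, -0.1248, 0.0305]
eef_rot: [0.634, 0.311, 0.636, -0.313]
wrist_force: [-4.2, -3.4, 3.8]
opening: 0.406
```

carry_out(motion=[0,0,0.1,0,0.001,0,0.2])

```text
time_s: 12.95
eef_pos: [0.5486, -0.1245, 0.0306]
eef_rot: [0.634, 0.311, 0.636, -0.313]
wrist_force: [-6.7, -6.1, 4.5]
opening: 0.4
```

carry_out(motion=[0,0,0.1,0,0.001,0,0.2])

```text
time_s: 13.05
eef_pos: [0.5486, -0.1245, 0.0306]
eef_rot: [0.633, 0.311, 0.636, -0.313]
wrist_force: [-8.9, -6.5, 4.9]
opening: 0.4
```

```bash
python3 look.py w8
```

```text
0.40028452237589485 [-8.8776 -6.5266  4.9157] [ 0.5486 -0.1245  0.0306]
cur yaw 37.660603649789444 q6 -1.0880497581948407 turn [ 0.0604 -0.0978  0.218 ] shift before turn [-0.0004 -0.0022 -0.0026] after turn [-0.0004 -0.0022 -0.0026] n 0.06840413907676983 0.028688270599171554
```

View pics/w8.png

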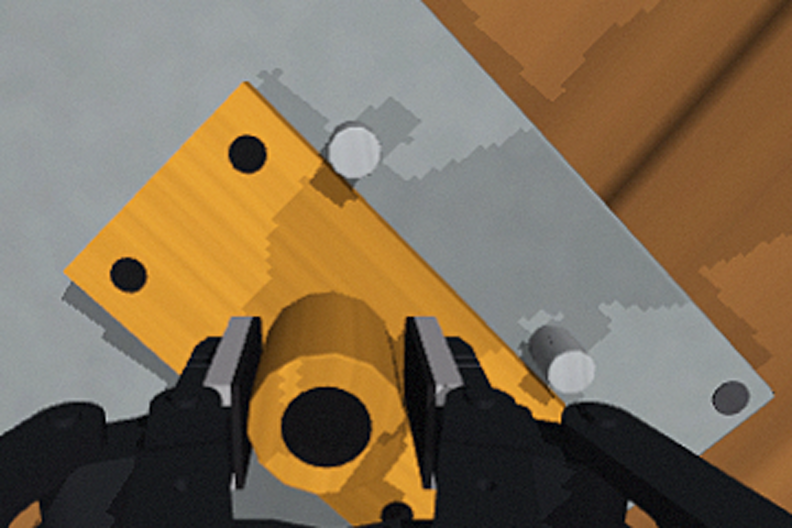

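Dowel a touches at crop (340,165), and dowel b's foot at (535,345) is about at the edge. At 11 N motion has stopped. I'll raise the push moderately; about 10 N per mm of step keeps each contact well under 20 N.

carry_out(motion=[0,0,0.1,0,0.0013,0,0.2,0,0,0.1,0,0.0013,0,0.2])

```text
time_s: 13.3
eef_pos: [0.5486, -0.1244, 0.0305]
eef_rot: [0.633, 0.31, 0.636, -0.313]
wrist_force: [-7.6, -7.7, 5.6]
opening: 0.401
```

carry_out(motion=[0,0,0.1,0,0.0015,0,0.2,0,0,0.1,0,0.0015,0,0.2])

```text
time_s: 13.5
eef_pos: [0.5485, -0.1244, 0.0305]
eef_rot: [0.632, 0.31, 0.637, -0.313]
wrist_force: [-9.3, -6.8, 6.2]
opening: 0.404
```

```bash
python3 look.py w9
python3 - <<'E'
from h import *
from fit import v
f=ctrl.get_obs();c,s=np.cos(v[2]),np.sin(v[2]);F=f['wrist_force'];print('fixt F',c*F[0]+s*F[1],-s*F[0]+c*F[1],f['torque'])
for n in('w8','w9'):
    T=np.load(n+'.npy')
E
```

```text
0.4041049807963147 [-9.3398 -6.785   6.1642] [ 0.5485 -0.1244  0.0305]
cur yaw 37.730903745927954 q6 -1.0868163672812345 turn [ 0.1299 -0.2604  0.4247] shift before turn [-0.0005 -0.0022 -0.0024] after turn [-0.0005 -0.0022 -0.0024] n 0.06671341246254137 0.05993443105248343
poly [[361, 252], [259, 286], [192, 135], [308, 89]]
fixture [ 0.5224 -0.1329 -0.129 ] -7.38850376913689 med|res|mm 0.8065153786321333
fixt F -8.122926571917068 -7.710004967714588 [-1.0874  1.4272 -0.0096]
```

```bash
cat > meas.py <<'E'
from h import *
def meas(T,da,db,h1,h2,boss,corner,e2,dz=.033):
    A,B=ray('wrist',T,[da,db],dz)[:,:2]
    u=B-A;print('dowel dist',np.linalg.norm(u));u/=np.linalg.norm(u);n=np.array([-u[1],u[0]]);o=(A+B)/2-u*.0295-n*.05
    f=lambda p:np.c_[(p[:,:2]-o)@u,(p[:,:2]-o)@n]*1e3
    print('dowel-line yaw',np.degrees(np.arctan2(u[1],u[0])))
    print('holes',f(ray('wrist',T,[h1,h2],.026)),'boss',f(ray('wrist',T,[boss],.062)))
    L=f(ray('wrist',T,[corner,e2],.026));print('edge (home y=44)',L,'angle',np.degrees(np.arctan2(*(L[1]-L[0])[::-1])))
E
python3 - <<'E'
from meas import *
k=lambda x,y:(x/2.2+130-.3,y/2.2+100-.3)
meas(np.load('w8.npy'),k(355,150),k(572,370),k(248,154),k(128,274),k(327,426),k(246,82),k(555,400))
E
```

```text
dowel dist 0.07399010751470728
dowel-line yaw -7.377619676658608
holes [[-23.3632  31.6188]
 [-24.137   -9.9612]] boss [[23.5474 10.7174]]
edge (home y=44) [[-34.6055  42.9963]
 [ 74.4433  41.1509]] angle -0.9695093998277898
```

By the overlay geometry the bracket is near the stop and touching dowel a, but yawed about −0.8° with a gap of around 1 mm at dowel b. I'll back off and turn the jaws so the push points more towards the dowels.

carry_out(motion=[0,0,0.2,0,-0.001,0,0.2,-6,0,0,0,0,0,0.2,-6,0,0,0,0,0,0.2,-5,0,0,0,0,0,0.2,0,0,0,0,0,0,0.2])

```text
time_s: 14.05
eef_pos: [0.5469, -0.1239, 0.0298]
eef_rot: [0.672, 0.211, 0.678, -0.21]
wrist_force: [-2.0, -3.1, 1.8]
opening: 0.399
```

```bash
python3 look.py w10; python3 -c "
from h import *
T=np.load('w10.npy')
P=proj('wrist',T,[[.5463,-.1248,.062]]);print('boss centre tool',np.linalg.inv(pose())@[.5463,-.1248,.062,1])"
```

```text
0.3990548271423153 [-1.9655 -3.0958  1.7823] [ 0.5469 -0.1239  0.0298]
cur yaw 55.36122956242339 q6 -1.4013520025982618 turn [17.7609 -0.4409  0.1192] shift before turn [-0.0012 -0.0008 -0.0014] after turn [-0.0012 -0.0012 -0.0011] n 0.03991707547050848 2.0683134953892686
boss centre tool [-0.0321 -0.0011 -0.0003  1.    ]
```

View pics/w10.png

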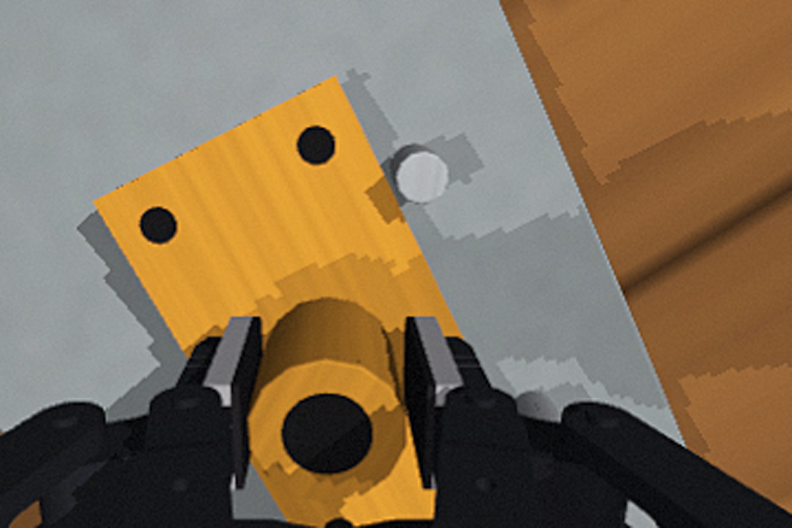

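The boss is still against the left pad and well centred, at crop (327,433). Dowel a at (422,176) is close to the edge. Pushing again along the new direction.

carry_out(motion=[0,0,0.1,0,0.001,0,0.2,0,0,0.1,0,0.001,0,0.2])

```text
time_s: 14.3
eef_pos: [0.547, -0.1237, 0.0298]
eef_rot: [0.672, 0.213, 0.678, -0.211]
wrist_force: [-6.0, -6.2, 3.7]
opening: 0.398
```

carry_out(motion=[0,0,0.1,0,0.0012,0,0.2,0,0,0.1,0,0.0012,0,0.2])

```text
time_s: 14.5
eef_pos: [0.547, -0.1234, 0.0298]
eef_rot: [0.671, 0.214, 0.678, -0.212]
wrist_force: [-6.6, -6.1, 3.3]
opening: 0.401
```

carry_out(motion=[0,0,0.1,0,0.0015,0,0.2,0,0,0.1,0,0.0015,0,0.2])

```text
time_s: 14.7
eef_pos: [0.5469, -0.1229, 0.0298]
eef_rot: [0.67, 0.215, 0.678, -0.213]
wrist_force: [-8.3, -6.3, 4.3]
opening: 0.403
```

```bash
cat > ff.py <<'E'
from h import *
f=ctrl.get_obs();c,s=np.cos(-.129),np.sin(-.129);F=f['wrist_force'];d=f['eef_pos'][:2]-[.5224,-.1329]
print('fixt F',c*F[0]+s*F[1],-s*F[0]+c*F[1],F[2],'tcp in fixture',c*d[0]+s*d[1],-s*d[0]+c*d[1],f['torque'])
E
python3 ff.py; python3 look.py w11
```

```text
fixt F -7.421948710362972 -7.31251210192942 4.252166954072035 tcp in fixture 0.022988575212230678 0.01303970480072534 [-1.1312  1.3156 -0.0773]
0.4030250959280173 [-8.301  -6.297   4.2522] [ 0.5469 -0.1229  0.0298]
cur yaw 54.758451341027836 q6 -1.389514238883698 turn [17.1578 -0.6518  0.1782] shift before turn [-0.0012 -0.0016 -0.0008] after turn [-0.0012 -0.0018 -0.0003] n 0.04301865062930559 1.9989633841513792
```

carry_out(motion=[-0.2,-0.2,0.1,0,0.0015,-0.0005,0.2,0,0,0.1,0,0.0015,-0.0005,0.2])

```text
time_s: 14.95
eef_pos: [0.5469, -0.1227, 0.03]
eef_rot: [0.671, 0.214, 0.677, -0.214]
wrist_force: [-5.4, -9.8, 1.4]
opening: 0.403
```

```bash
python3 ff.py
```

```text
fixt F -4.105247536412029 -10.464676843035017 1.4344494303613127 tcp in fixture 0.02294659624408784 0.013263063961827784 [-1.4345  0.8754  0.006 ]
```

carry_out(motion=[-0.2,-0.2,0.1,0,0.0016,-0.0006,0.2,0,0,0.1,0,0.0016,-0.0006,0.2])

```text
time_s: 15.15
eef_pos: [0.5469, -0.1226, 0.03]
eef_rot: [0.673, 0.213, 0.675, -0.214]
wrist_force: [-6.2, -8.9, 0.7]
opening: 0.4
```

```bash
python3 ff.py
```

```text
fixt F -4.971564200186895 -9.573645219319902 0.6806854738191098 tcp in fixture 0.023006005788852233 0.013325581418631766 [-1.515   0.9871 -0.0022]
```

carry_out(motion=[-0.2,-0.1,0.1,0,0.002,-0.0003,0.2,0,0,0.1,0,0.002,-0.0003,0.2,0,0,0.1,0,0.002,-0.0003,0.2])

```text
time_s: 15.45
eef_pos: [0.5469, -0.1227, 0.03]
eef_rot: [0.673, 0.211, 0.675, -0.216]
wrist_force: [-7.8, -10.2, 4.1]
opening: 0.401
```

```bash
python3 ff.py; python3 look.py w12
```

```text
fixt F -6.383078148502928 -11.160508907207111 4.1112653613927215 tcp in fixture 0.0230255477275597 0.013294223151533948 [-1.6353  1.2946 -0.0465]
0.400636996320419 [ -7.7658 -10.2466   4.1113] [ 0.5469 -0.1227  0.03  ]
cur yaw 54.81210926520141 q6 -1.3797319407419621 turn [17.2119  0.0292  0.4321] shift before turn [-0.001  -0.0019 -0.0007] after turn [-0.001  -0.002  -0.0001] n 0.04443610875929604 2.0043471049223243
```

carry_out(motion=[-0.2,-0.1,0.1,0,0.0022,-0.0003,0.2,0,0,0.1,0,0.0022,-0.0003,0.2,0,0,0.1,0,0.0022,-0.0003,0.2])

```text
time_s: 15.8
eef_pos: [0.547, -0.1226, 0.0301]
eef_rot: [0.673, 0.21, 0.675, -0.218]
wrist_force: [-9.2, -10.0, 4.2]
opening: 0.4
```

```bash
python3 ff.py
```

```text
fixt F -7.791272164345733 -11.110726882789454 4.156279131605338 tcp in fixture 0.023028422861458456 0.013340469526145553 [-1.7365  1.3958 -0.0563]
```

```bash
cat > sq.py <<'E'
from h import *
T=campose('wrist');im=ctrl.camera('wrist');cv2.imwrite('pics/w13.png',im);np.save('w13.npy',T)
hsv=cv2.cvtColor(im,cv2.COLOR_BGR2HSV).astype(int)
pl=(hsv[...,1]>150)&(hsv[...,0]>14)&(hsv[...,0]<28)&(hsv[...,2]>80)
gr=(hsv[...,1]<60)&(hsv[...,2]>70)
def edge(m,rows,lo,hi):
    out=[]
    for r in rows:
        c=np.where(m[r,lo:hi])[0]
        if len(c): out.append((lo+c.max()+.5,r))
    return np.array(out,float)
def line(n,uv,z):
    P=ray('wrist',T,uv,z)[:,:2]
    for _ in range(4):
        vx,vy,x0,y0=cv2.fitLine(P.astype(np.float32)*1000,cv2.DIST_HUBER,0,.01,.01).ravel();n_=np.array([-vy,vx])
        r=(P*1000-[x0,y0])@n_;P=P[abs(r)<max(.5,2.5*np.median(abs(r)))]
    print(n,'angle',(np.degrees(np.arctan2(vy,vx))+90)%180-90,'n',len(P),'res mm',np.std((P*1000-[x0,y0])@n_),x0,y0);return np.array([x0,y0])/1000,n_
rows=range(142,236)
e=edge(pl,rows,230,350);b=edge(gr,range(110,280),340,460)
p,n=line('plate edge',e,.026);q,m=line('bed edge',b,.016)
print('edge to bed edge mm (home 41)',abs((p-q)@m)*1e3)
h=im.copy()
for u,w in e: cv2.circle(h,(int(u),int(w)),0,(255,0,0),-1)
for u,w in b: cv2.circle(h,(int(u),int(w)),0,(0,0,255),-1)
cv2.imwrite('pics/sq.png',cv2.resize(h[90:300,130:490],None,fx=2.2,fy=2.2))
E
python3 sq.py
```

```text
plate edge angle -8.9878235 n 94 res mm 0.14183707256539585 522.8859 -88.62949
bed edge angle -7.3568954 n 170 res mm 0.14710073700861806 555.8628 -52.48232
edge to bed edge mm (home 41) 40.072273
```

```bash
python3 - <<'E'
from h import *
T=np.load('w10.npy');k=lambda x,y:(x/2.2+129.7,y/2.2+99.7)
def a(p,q,z):
    P=ray('wrist',T,[k(*p),k(*q)],z);d=P[1]-P[0];return (np.degrees(np.arctan2(d[1],d[0]))+45)%90-45
print('holes',a((158,225),(316,145),.026),'long',a((338,77),(460,338),.026),'short',a((95,200),(338,77),.026),'bed',a((500,0),(685,440),.016))
E
python3 ff.py
```

```text
holes -8.053733609345954 long -8.818348428339789 short -8.590471821215004 bed -7.339494147034046
fixt F -8.31837764005302 -12.813405032595027 4.457590970410111 tcp in fixture 0.023037620624661092 0.013364514771089755 [-1.729   1.3917 -0.0763]
```

The plate edge reads −9.0° against −7.4° for the bed, so the bracket touches dowel a and the stop but is still about 1.6° off square, held there by friction. I'll back off, grip the boss, and turn it square.

carry_out(motion=[0,0,0.1,0,-0.001,0,0.2,0,0,0.1,0,-0.0008,0,0.2,0,0,0,0,0,0,0.2])

```text
time_s: 16.15
eef_pos: [0.547, -0.1239, 0.0302]
eef_rot: [0.674, 0.213, 0.673, -0.218]
wrist_force: [-0.1, 0.9, 0.7]
opening: 0.401
```

```bash
python3 ff.py; python3 sq.py;python3 look.py w14|tail -1
```

```text
fixt F -0.1857564516256989 0.8402430742949757 0.6751152045121657 tcp in fixture 0.023285862219836275 0.012050638160675496 [0.0131 0.0197 0.0242]
plate edge angle -8.907623 n 94 res mm 0.13841033738233272 523.83185 -88.90954
bed edge angle -7.331558 n 170 res mm 0.14960682436335818 557.274 -52.69123
edge to bed edge mm (home 41) 40.18978
cur yaw 54.515339421713506 q6 -1.3769637890892854 turn [16.9157  0.1823  0.3517] shift before turn [-0.0008 -0.001  -0.0015] after turn [-0.0008 -0.0014 -0.0011] n 0.03874072259489999 1.9697704198710433
```

carry_out(motion=[0,0.2,0.3,0,-0.0012,0,0.2,0,0,0,0,0,0,0.3,0,0,0,0,0,0,0.4,0,0,0,0,0,0,0.6,0,0,0,0,0,0,1,0,0,0,0,0,0,1])

```text
time_s: 16.85
eef_pos: [0.5466, -0.1244, 0.0305]
eef_rot: [0.673, 0.215, 0.674, -0.215]
wrist_force: [-0.8, -0.5, 1.9]
opening: 0.359
```

```bash
python3 ff.py; python3 sq.py
```

```text
fixt F -0.7744332887313478 -0.5610093800582026 1.8743797237478568 tcp in fixture 0.02291501719747119 0.01155757124435067 [0.0419 0.104  0.0287]
plate edge angle -8.927063 n 94 res mm 0.1500167456033343 523.69885 -89.08309
bed edge angle -7.3320694 n 170 res mm 0.15451112335780645 557.2138 -52.7345
edge to bed edge mm (home 41) 40.328537
```

carry_out(motion=[-0.6,0,0,0,0,0,1,-0.6,0,0,0,0,0,1,-0.5,0,0,0,0,0,1,0,0,0,0,0,0,1])

```text
time_s: 17.3
eef_pos: [0.5468, -0.1244, 0.0305]
eef_rot: [0.677, 0.205, 0.677, -0.204]
wrist_force: [-0.8, -1.3, 1.4]
opening: 0.357
```

```bash
python3 ff.py; python3 sq.py; python3 look.py w15|sed -n 2p
```

```text
fixt F -0.67401601166671 -1.409259260052046 1.359707210594829 tcp in fixture 0.023136158740425433 0.01161080520098899 [ 0.0428  0.1081 -0.0804]
plate edge angle -7.2068405 n 94 res mm 0.13497361455658324 522.86237 -89.71805
bed edge angle -7.3070526 n 170 res mm 0.1570736354237508 555.1047 -52.49361
edge to bed edge mm (home 41) 41.022926
cur yaw 56.36494793881102 q6 -1.4188238529212263 turn [18.7649 -0.0525  0.0266] shift before turn [-0.0005 -0.0004 -0.0016] after turn [-0.0005 -0.0009 -0.0014] n 0.03430924474113707 2.1845203584011634
```

Now square: plate −7.2° against bed −7.3°, edge distance 41.0 mm where home is 41. I'll press on the dowels and stop together while gripped.

carry_out(motion=[0,0,0,0,0.001,0.0003,1,0,0,0,0,0.001,0.0003,1])

```text
time_s: 17.6
eef_pos: [0.547, -0.1241, 0.0306]
eef_rot: [0.676, 0.204, 0.678, -0.205]
wrist_force: [-6.8, -3.6, 5.7]
opening: 0.356
```

```bash
python3 ff.py
```

```text
fixt F -6.250091410096887 -4.449836933278251 5.6656569477453385 tcp in fixture 0.023308692342969378 0.011851387763920508 [-0.5265  0.849  -0.1132]
```

carry_out(motion=[0,0,0,0,0.0013,0.0003,1,0,0,0,0,0.0013,0.0003,1])

```text
time_s: 17.8
eef_pos: [0.547, -0.124, 0.0307]
eef_rot: [0.674, 0.202, 0.68, -0.207]
wrist_force: [-7.8, -4.4, 4.9]
opening: 0.355
```

```bash
python3 ff.py; python3 sq.py
```

```text
fixt F -7.207364921973195 -5.3947794270011045 4.9359166684925215 tcp in fixture 0.02325878927918415 0.012019514451030491 [-0.4867  0.7563 -0.1956]
plate edge angle -7.1624146 n 94 res mm 0.13888267302474738 523.0088 -89.41394
bed edge angle -7.322708 n 170 res mm 0.1543929340316848 554.89667 -52.43521
edge to bed edge mm (home 41) 40.741486
```

carry_out(motion=[0.1,0,0,0,0.0018,-0.0004,1,0.1,0,0,0,0.0018,-0.0004,1])

```text
time_s: 18.05
eef_pos: [0.5471, -0.1232, 0.0309]
eef_rot: [0.673, 0.202, 0.68, -0.209]
wrist_force: [-6.2, -9.1, 2.6]
opening: 0.358
```

```bash
python3 ff.py
```

```text
fixt F -5.00011487281815 -9.860108909547437 2.5762192585000605 tcp in fixture 0.023268445313405682 0.012753048782977562 [-1.3979  0.6528 -0.0474]
```

carry_out(motion=[0.1,0,0.1,0,0.002,-0.0003,1,0.1,0,0.1,0,0.002,-0.0003,1])

```text
time_s: 18.25
eef_pos: [0.5471, -0.1231, 0.031]
eef_rot: [0.673, 0.202, 0.68, -0.211]
wrist_force: [-6.2, -8.9, 2.4]
opening: 0.358
```

```bash
python3 ff.py; python3 sq.py
```

```text
fixt F -5.0310913484899595 -9.612328925024883 2.434866916072303 tcp in fixture 0.023215378889605683 0.012854773995364908 [-1.266   0.7086  0.1341]
plate edge angle -7.4541245 n 94 res mm 0.15016188368836667 525.4343 -88.899185
bed edge angle -7.331085 n 170 res mm 0.1500707972425851 554.8775 -52.37126
edge to bed edge mm (home 41) 39.98636
```

carry_out(motion=[-0.15,0,0.1,0,0.0022,0.0001,1,-0.1,0,0.1,0,0.0022,0.0001,1])

```text
time_s: 18.5
eef_pos: [0.5471, -0.1231, 0.0311]
eef_rot: [0.672, 0.199, 0.681, -0.211]
wrist_force: [-9.8, -7.6, 5.8]
opening: 0.361
```

```bash
python3 ff.py;  python3 look.py w16|sed -n 2p
```

```text
fixt F -8.739951873701035 -8.800660770195815 5.775116670028664 tcp in fixture 0.02321885744286951 0.012859457056205087 [-1.2311  0.9396 -0.2647]
cur yaw 56.25837515707791 q6 -1.3922431455421598 turn [18.6535 -0.2501  1.173 ] shift before turn [ 0.0001 -0.0015 -0.0011] after turn [ 0.0001 -0.0018 -0.0006] n 0.03805716188236719 2.1760179799613772
```

carry_out(motion=[-0.1,0,0.1,0,0.0023,0.0003,1,-0.1,0,0.1,0,0.0023,0.0003,1,-0.1,0,0.1,0,0.0023,0.0003,1])

```text
time_s: 18.85
eef_pos: [0.5471, -0.1231, 0.0314]
eef_rot: [0.67, 0.197, 0.684, -0.211]
wrist_force: [-10.2, -8.3, 6.7]
opening: 0.355
```

```bash
python3 ff.py; python3 sq.py
```

```text
fixt F -9.045187715077155 -9.5882886550909 6.672928780660536 tcp in fixture 0.023229857735107277 0.01287840316933494 [-1.1308  0.9963 -0.4813]
plate edge angle -7.3777313 n 94 res mm 0.14525900375282397 523.13306 -88.60541
bed edge angle -7.359497 n 170 res mm 0.15228398191880446 569.29645 -54.204185
edge to bed edge mm (home 41) 40.03111
```

The bracket is flush on the dowel line and square, but the tool is tilting and the twist now favours dowel b. I'll unload and loosen so it settles, then press with the loose pad, which loads both dowels naturally.

carry_out(motion=[0.2,0,0.3,0,-0.0005,0,1,0.1,0,0.3,0,0,0,1,0,0,0,0,0,0,0.2,0,0,0,0,0,0,0.2,0,0,0,0,0,0,0.2])

```text
time_s: 19.4
eef_pos: [0.5469, -0.1232, 0.031]
eef_rot: [0.671, 0.203, 0.682, -0.209]
wrist_force: [-0.3, 0.6, -0.2]
opening: 0.394
```

```bash
python3 ff.py; python3 sq.py;  python3 look.py w17|sed -n 2p
```

```text
fixt F -0.4227947364102767 0.5507172520697243 -0.2127157112854674 tcp in fixture 0.02308201651815348 0.012731781970157357 [ 0.035   0.0331 -0.0195]
plate edge angle -7.535881 n 94 res mm 0.1444244498239406 515.9972 -88.05944
bed edge angle -7.3479385 n 170 res mm 0.14856446983844518 554.6138 -52.38179
edge to bed edge mm (home 41) 40.3235
cur yaw 56.113766501804236 q6 -1.3989647890088788 turn [18.5087 -0.5803  0.8507] shift before turn [ 0.     -0.0014 -0.0011] after turn [ 0.     -0.0017 -0.0006] n 0.035372269944811345 2.158010792473549
```

carry_out(motion=[0,-0.6,0.8,0.001,0,0,0.2,0,0,0,0.001,0,0,0.2,0,0,0,0,0,0,0.2,0,0,0.1,0,0.001,0,0.2,0,0,0.1,0,0.001,0,0.2,0,0,0.1,0,0.0012,0,0.2])

```text
time_s: 20.1
eef_pos: [0.5475, -0.1223, 0.0289]
eef_rot: [0.676, 0.207, 0.677, -0.204]
wrist_force: [-5.0, -6.4, 1.0]
opening: 0.401
```

```bash
python3 ff.py
```

```text
fixt F -4.1763878470613465 -6.990339557578306 0.9762460895356371 tcp in fixture 0.02350936124149858 0.013760895271944108 [-1.1132  0.8465 -0.072 ]
```

carry_out(motion=[0,0,0.1,0,0.0016,0,0.2,0,0,0.1,0,0.0016,0,0.2])

```text
time_s: 20.3
eef_pos: [0.5475, -0.1223, 0.0288]
eef_rot: [0.676, 0.206, 0.677, -0.205]
wrist_force: [-6.6, -7.0, 2.5]
opening: 0.4
```

```bash
python3 ff.py;python3 look.py w18|sed -n 2p
```

```text
fixt F -5.616445795537665 -7.8128858955220855 2.457936422432503 tcp in fixture 0.02352444332732195 0.013775541766021877 [-1.1702  0.9285 -0.0927]
cur yaw 56.19963972664584 q6 -1.4150043342391554 turn [18.5998 -0.1838 -0.0743] shift before turn [-0.0022 -0.0025 -0.001 ] after turn [-0.0022 -0.0027 -0.0001] n 0.06892509501798083 2.165404934886736
```

carry_out(motion=[0,0,0.1,0,0.002,0.0002,0.2,0,0,0.1,0,0.002,0.0002,0.2,0,0,0.1,0,0.002,0.0002,0.2])

```text
time_s: 20.65
eef_pos: [0.5474, -0.1223, 0.0288]
eef_rot: [0.674, 0.205, 0.679, -0.206]
wrist_force: [-7.3, -7.9, 3.6]
opening: 0.398
```

```bash
python3 ff.py
```

```text
fixt F -6.175848451332042 -8.81010602661354 3.625039950283419 tcp in fixture 0.023446389086595337 0.013775703848631074 [-1.3222  1.1384 -0.0709]
```

carry_out(motion=[0,0,0.1,0,0.0024,0.0002,0.2,0,0,0.1,0,0.0024,0.0002,0.2,0,0,0.1,0,0.0024,0.0002,0.2,0,0,0.1,0,0.0024,0.0002,0.2])

```text
time_s: 21.05
eef_pos: [0.5472, -0.1223, 0.0286]
eef_rot: [0.671, 0.203, 0.682, -0.208]
wrist_force: [-8.7, -8.7, 5.4]
opening: 0.403
```

```bash
python3 ff.py; python3 sq.py
```

```text
fixt F -7.556817852216463 -9.706012680753062 5.390768870171726 tcp in fixture 0.023256708509206706 0.013756062181390503 [-1.4168  1.3383 -0.0164]
plate edge angle -7.4137497 n 94 res mm 0.14075053102562887 522.24786 -88.5534
bed edge angle -7.3521347 n 170 res mm 0.14508225201536773 553.60284 -52.215862
edge to bed edge mm (home 41) 40.051193
```

carry_out(motion=[-0.1,0,0.2,0,0.0028,0.0002,0.2,0,0,0.2,0,0.0028,0.0002,0.2])

```text
time_s: 21.3
eef_pos: [0.5472, -0.1222, 0.0287]
eef_rot: [0.67, 0.202, 0.684, -0.207]
wrist_force: [-10.2, -10.7, 5.2]
opening: 0.399
```

```bash
python3 ff.py
```

```text
fixt F -8.723044024885496 -11.936790036452336 5.167834896979284 tcp in fixture 0.023210079407952174 0.013833312732680299 [-1.6791  1.4842 -0.0289]
```

carry_out(motion=[-0.1,0,0.3,-0.0003,0.0031,0,0.2,0,0,0.3,-0.0003,0.0031,0,0.2,0,0,0.3,-0.0003,0.0031,0,0.2])

```text
time_s: 21.6
eef_pos: [0.5473, -0.1217, 0.0292]
eef_rot: [0.669, 0.202, 0.685, -0.206]
wrist_force: [-8.1, -12.0, 1.7]
opening: 0.403
```

```bash
python3 ff.py; python3 look.py w19|sed -n 2p
```

```text
fixt F -6.506553521745609 -12.993295216707741 1.7191954127321345 tcp in fixture 0.023212938550561377 0.014286446629933502 [-1.9808  1.3293  0.0351]
cur yaw 56.49457361333558 q6 -1.4062914433009823 turn [18.887  -1.0514  0.8441] shift before turn [-0.0017 -0.0028 -0.0005] after turn [-0.0018 -0.0028  0.0005] n 0.0672608874015135 2.20431456998523
```

carry_out(motion=[-0.1,-0.3,0.3,0,0.0028,0.0006,0.2,0,-0.3,0.3,0,0.0028,0.0006,0.2,0,0,0.3,0,0.0028,0.0006,0.2,0,0,0.3,0,0.0028,0.0006,0.2])

```text
time_s: 22.05
eef_pos: [0.5472, -0.1222, 0.0285]
eef_rot: [0.67, 0.202, 0.685, -0.204]
wrist_force: [-11.4, -8.9, 6.4]
opening: 0.396
```

```bash
python3 ff.py; python3 sq.py
```

```text
fixt F -10.129456054166681 -10.302153032902003 6.410999995452077 tcp in fixture 0.02326467139159264 0.013798970403530926 [-1.4904  1.7181 -0.0428]
plate edge angle -7.304123 n 94 res mm 0.14089566546307425 522.10876 -88.61658
bed edge angle -7.3287582 n 170 res mm 0.14922180730932932 553.1101 -52.198364
edge to bed edge mm (home 41) 40.075302
```

carry_out(motion=[0,0,0.2,-0.0001,0.0034,0.0001,0.2,0,0,0.2,-0.0001,0.0034,0.0001,0.2,0,0,0.2,-0.0001,0.0034,0.0001,0.2])

```text
time_s: 22.4
eef_pos: [0.5472, -0.1218, 0.029]
eef_rot: [0.668, 0.201, 0.687, -0.205]
wrist_force: [-11.0, -13.2, 3.4]
opening: 0.4
```

```bash
python3 ff.py
```

```text
fixt F -9.165750356475264 -14.52587946537481 3.3647816590912454 tcp in fixture 0.02315305658939249 0.014185484048879907 [-2.0205  1.5616 -0.0231]
```

carry_out(motion=[0,0,0.2,-0.0001,0.0036,0,0.2,0,0,0.2,-0.0001,0.0036,0,0.2,0,0,0.2,-0.0001,0.0036,0,0.2,0,0,0.2,-0.0001,0.0036,0,0.2])

```text
time_s: 22.8
eef_pos: [0.5471, -0.1216, 0.0292]
eef_rot: [0.665, 0.199, 0.69, -0.207]
wrist_force: [-11.6, -14.3, 3.8]
opening: 0.399
```

```bash
python3 ff.py
```

```text
fixt F -9.701062181054466 -15.631503737441832 3.7835231961822635 tcp in fixture 0.023000048873184076 0.01437604442136764 [-2.2192  1.5686  0.0391]
```

Held at about 9.7 N towards the stop and 15.6 N towards the dowels, with moment balance. Now I back off gently and check.

carry_out(motion=[0,0,0.3,0,0.001,0,0.2,0,0,0.3,0,0,0,0.2,0,0,0.3,0,-0.0008,0,0.1,0,0,0,0,-0.0005,0,0.1,0,0,0,0,0,0,0.1])

```text
time_s: 23.3
eef_pos: [0.5464, -0.1229, 0.029]
eef_rot: [0.666, 0.205, 0.688, -0.203]
wrist_force: [-0.1, 0.4, -1.6]
opening: 0.449
```

```bash
python3 ff.py; python3 sq.py;python3 look.py w20|sed -n 2p
```

```text
fixt F -0.139820657649059 0.3365011796468006 -1.643233033893313 tcp in fixture 0.022530423010368072 0.01297870063796066 [ 0.0155 -0.0808  0.0204]
plate edge angle -7.341217 n 94 res mm 0.1396833328751858 521.8824 -88.70213
bed edge angle -7.357788 n 170 res mm 0.14890033423950508 552.8652 -52.210205
edge to bed edge mm (home 41) 40.159252
cur yaw 56.53617217283746 q6 -1.4179002273221277 turn [18.929  -1.7121  0.6498] shift before turn [-0.002  -0.0014 -0.0005] after turn [-0.002  -0.0015  0.    ] n 0.05018024358535667 2.2138960173355144
```

carry_out(motion=[0,0,0,0,0,0,0,0,0,0,0,0,0,0,0,-0.8,0.3,-0.001,0,0,0,0,-0.8,0.3,-0.001,0,0,0,0,0,0,0,0,0,0])

```text
time_s: 23.9
eef_pos: [0.5468, -0.1222, 0.0311]
eef_rot: [0.678, 0.205, 0.677, -0.201]
wrist_force: [0.5, 0.0, 0.2]
opening: 0.501
```

carry_out(motion=[0,0,0,-0.008,0,0,0,0,0,0,-0.01,0,0,0,0,0,0,-0.01,0,0,0,0,0,0,-0.02,0,0,0,0,0,0,-0.03,0,0,0,0,0,0,-0.03,0,0,0,0,0,0,-0.03,0,-0.02,0,0,0,0,-0.03,0,-0.02,0,0,0,0,0,0,0,0])

```text
time_s: 24.8
eef_pos: [0.5129, -0.1012, 0.2131]
eef_rot: [0.679, 0.205, 0.675, -0.202]
wrist_force: [0.7, 0.3, -0.3]
opening: 0.501
```

Run:
```python
from h import *
o=ctrl.get_obs();print(o['time_s'],o['wrist_force'],pose()[:3,3])
T=campose('wrist');im=ctrl.camera('wrist');np.save('w21.npy',T)
for t in ['fixture','stop','bracket','dowel_a','ring_nut']:
    print(t,[(round(d['conf'],2),world(T,d['point'])) for d in ctrl.landmark_of('wrist',t)][:2])
c=proj('wrist',T,[[.54,-.125,.02]])[0];x=int(np.clip(c[0]-110,0,340));y=int(np.clip(c[1]-85,0,250));print(x,y)
cv2.imwrite('pics/w21f.png',im)
cv2.imwrite('pics/w21.png',cv2.resize(im[y:y+170,x:x+220],None,fx=3.5,fy=3.5,interpolation=cv2.INTER_CUBIC))
```

```text
24.8 [ 0.6786  0.2904 -0.3462] [ 0.5129 -0.1012  0.2131]
fixture []
stop [(0.82, array([ 0.6159, -0.132 ,  0.013 ]))]
bracket [(0.64, array([ 0.5451, -0.1226,  0.0113]))]
dowel_a [(0.53, array([ 0.5197, -0.0802,  0.0121])), (0.44, array([ 0.5968, -0.0911,  0.0142]))]
ring_nut [(0.56, array([ 0.4335, -0.0592,  0.0135]))]
166 133
```

View pics/w21.png

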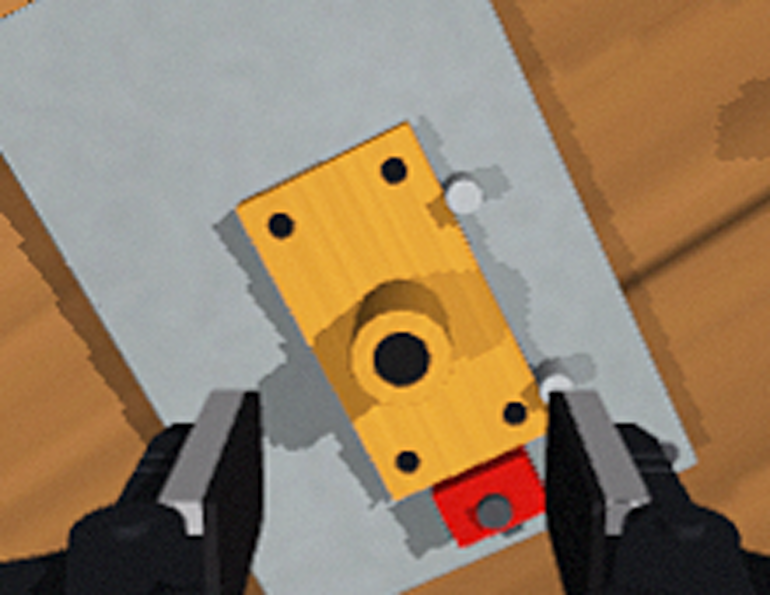

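The bracket lies flush along both dowels (crop (463,195) and (555,385)) and against the red stop (seam (430,490)–(545,445)). The gripper is clear. Handing in.

```bash
python3 -c "
from bench import ctrl
print(ctrl.hand_in(),ctrl.get_obs()['time_s'])"
```

```text
the job is handed in; nothing more can be done
the job is handed in; nothing more can be done
```

The bracket is lying flat on the fixture bed, home against both dowels and the end stop, and the job is handed in. The clock stood at about 25 s of the 72 s allowed.

- **How it went:** I gripped the bracket by its boss, lowered it onto the bed and slid it towards the dowels and stop. On the first push it hung up on dowel a and the stop, about 1.6° out of square. I gripped it again, turned it square and pressed it home with the loose pad, up to about 10 N towards the stop and 16 N towards the dowels.
- **Last checks:** After I backed the pads off, the plate was within 0.1° of the bed's direction and the wrist force was near zero. The last picture showed no visible gap at either dowel or the stop. The detected distance from bracket to stop was 71.4 mm (home is 72), which is only good to about 4 mm.
- **What disagreed:** My edge measurement put the plate about 0.8–0.9 mm beyond the dowel line. It read nearly the same whenever the bracket was pressed against the dowels, so I took it as a calibration offset.
- **Not confirmed:** The contact force on each dowel and the stop can't be read directly. I inferred it from the wrist force and moment balance, and the share on dowel b is the least certain. I checked only the ring nut after the moves, and it hadn't moved. The other items I didn't look at again.

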